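Date-stamp a blood-sample mailer on the inclined stamp stand

TASK

Lay the purple sample mailer flat on the sloping bed of the date-stamp stand, its white label up the slope under the stamp, its lower end up against the blue ledge and its sides between the two blue lines, and let go of it. Then press the red plunger head gently down its slope until the stamp comes to a stop on the label, let it spring all the way up again, and leave the mailer lying there. Handle the plunger without force (never more than about 50 N) and leave the orange mailer, bottle, steel pot and marker where they are.

Things in the scene. Friction and masses are not known exactly. Their poses are not given: they have to be found in the camera images.
- mailer: purple rigid plastic sample mailer box, 160 long (x) x 52 wide (y) x 30 thick (z), about 150 g, lying flat on the table at the start. Origin: centre of its underside; z up through the label face. A white label 62 x 44 lies on the top face at the +x end.
- label (a point): centre of the white label on the purple mailer's top face: 44 mm from the mailer's origin along +x, 30 mm up
- other_mailer: an orange mailer of the same form and size, lying flat on the table; not to be moved. Origin: centre of its underside
- bed: white bed of the fixed grey stamp stand, sloping 30 degrees, low edge towards the robot, 220 x 170, no side walls. Origin: on its upper surface, 85 above the table, where the centre of the mailer's underside belongs; x up the slope, y left, z square out of the bed (leaning 30 degrees towards the low side). It runs from x -97 to +123. Two flat painted blue lines along it, inner edges at y = +-36
- ledge (a point): middle of the upper face of the blue ledge across the bed's low end, at bed level: x = -81.5, y = 0, z = 0 in the bed's frame (a mailer at x = 0 has 1.5 to spare). The ledge is 8 high, 90 wide (y), 10 thick
- label_home (a point): point on the plunger axis at the height of the top of a mailer lying in place: x = 50, y = 0, z = 30 in the bed's frame (the label's centre comes to x = 44). Above it a grey arm (x 33 to 121, 36 wide, z 82 to 100) guides the plunger; a grey column (x 105 to 121, 36 wide) at the high end carries the arm
- plunger (a joint): travel in m of the spring plunger along the bed's -z: 0 fully up, 0.025 with the stamp on a mailer lying in place, 0.027 at its own end stop with nothing beneath. About 2 N to start, 6 N at full travel. The black stamp plate under it is 40 (x) x 36 (y), its underside 55 above the bed at rest, so 25 above a mailer lying in place.
- plunger_top (a point): centre of the flat top of the red plunger head (46 diameter, 21 high, flat top about 40 across), at rest at x = 50, y = 0, z = 153 mm in the bed's frame; it moves with the plunger
- bottle: white disinfectant bottle with blue cap, 60 diameter, 150 high, loose, a bystander; origin: centre of its underside
- pot: empty steel cup, 70 across, 75 high, loose, a bystander; origin: centre of its underside
- marker: white marker pen with red cap, 130 long, 15 thick, lying loose on the table, a bystander; origin: underside, at its middle, x along the pen
Things that resemble listed ones, but are neither listed nor needed, are in the scene too. Several things look just like the mailer: the one meant starts farthest to the robot's left.

How it is judged:
On the way, in this order (a step that is already met when the one before it is completed fails the run):
1. the purple mailer lies in its place on the bed, label under the stamp, released, plunger up (x of mailer in the frame of bed between -0.008 and 0.008 m and y of mailer in the frame of bed between -0.012 and 0.012 m and z of mailer in the frame of bed between -0.004 and 0.004 m and angle between the z axis of mailer and the z axis of bed, either way round below 0.06 rad and angle between the x axis of mailer and the x axis of bed, either way round below 0.15 rad and distance between label and label_home below 0.04 m and contact force between the fingers and mailer below 0.1 N and value of joint plunger below 0.004 m), for 0.2 s.
2. the plunger is pressed down to its stop on the mailer in its place (x of mailer in the frame of bed between -0.008 and 0.008 m and y of mailer in the frame of bed between -0.012 and 0.012 m and z of mailer in the frame of bed between -0.004 and 0.004 m and angle between the z axis of mailer and the z axis of bed, either way round below 0.06 rad and angle between the x axis of mailer and the x axis of bed, either way round below 0.15 rad and distance between label and label_home below 0.04 m and value of joint plunger above 0.0238 m), for 0.1 s.
At the end, for the whole second after the job is handed in: The purple mailer lies released, at rest and flat on the bed (4 mm, 0.06 rad), label up the slope, within 8 mm of its place along the slope, 12 mm sideways and 0.15 rad of square; the plunger is back within 3 mm of fully up (x of mailer in the frame of bed between -0.008 and 0.008 m and y of mailer in the frame of bed between -0.012 and 0.012 m and z of mailer in the frame of bed between -0.004 and 0.004 m and angle between the z axis of mailer and the z axis of bed, either way round below 0.06 rad and angle between the x axis of mailer and the x axis of bed, either way round below 0.15 rad and distance between label and label_home below 0.04 m and contact force between the fingers and mailer below 0.1 N and value of joint plunger below 0.003 m and linear speed of mailer below 0.02 m/s); the robot touches nothing.
It fails at once if the robot pushes on the plunger with more than 50 N (contact force between any of the fingers, the arm and plunger above 50 N).
It fails at once if the orange mailer, bottle, pot or marker is moved by more than 30 mm (distance of any of other_mailer, bottle, pot, marker from where it was at the start of the episode above 0.03 m).
It also fails if it takes over 56 s, if anything falls off the work surface, if the arm or the gripper's body presses on something with over 40 N, if the wrist force passes 120 N, or if a joint passes its speed limit or range.

ROBOT

A 6-joint arm with a two-finger parallel gripper is mounted at the origin on the work surface. World frame = base frame: x ahead of the robot, y to its left, z up, the work surface at z = 0. Lengths are in m, angles in rad, forces in N, time in s.
With the tool pointing down it reaches from about 0.425 to 0.95 m from the base axis. Payload 3.5 kg.
Tool frame: the origin (TCP) lies between the finger pads; the fingertips stand 19 mm ahead of it and the grasp point (between the pads) is the TCP; z points along the fingers, y is the line along which they close (so a half turn about z gives the same grasp; the last joint's range is limited). The gripper opens to 85 mm and grips with 20 to 120 N. Pads are 22 mm wide; open, the fingers measure 114 mm over their backs; the gripper's body (76 mm by 85 mm) begins 54 mm behind the grasp point. The pads swing forward as they close: fully open they stand 13 mm farther back than shut.
Start: joints at [1.185, 0.286, 1.577, -0, 1.279, -0.15], TCP at [0.158, 0.656, 0.25] pointing down, gripper open.
Joint ranges: [-2.77, 2.77], [-0.9, 2.22], [0.21, 2.48], [-1.53, 4.67], [0.24, 2.81], [-2.84, 2.84]. Speed limits (rad/s): [2.79, 2.79, 3.14, 3.14, 3.14, 3.14].

INTERFACE

Orientations are given as a unit quaternion [x, y, z, w].
In Python, from plant import monitor, eyes, ctrl gives the robot as it stands.
- The arm moves only by the shell command python3 -m handwheel 'ROWS' [FORCE]. ROWS is JSON, a list of rows, each a list of 7 numbers: the shift along the tool's x, y, z in units of 40 cm (1.0 is 40 cm), then the turn, a rotation vector about the tool's x, y, z in units of pi rad (1.0 is pi rad), then the opening, from -1 (shut) to 1 (fully open). A call has 1 to 12 rows; each row is the pose to reach, as a shift and turn from the pose commanded when the call began, along the tool's axes at that moment, turning the shorter way round; what a row does not reach only later rows make up. A row lasts 1/8 s, in which the tool goes at most 62.5 mm and 10.7 degrees, less where a joint would pass 70% of its speed; a pose out of reach is approached as far as the arm can. A call with a number of a shift or a turn outside -1 to 1 is refused whole. A call with a gripper value outside its range is refused whole. The fingers move at their own pace and stop on an object; FORCE is the grip in N (left out, the last holds). Time passes only in rows, so rows that repeat a pose let the fingers close. It gives the time, the measured TCP pose, the force, the opening and the grip force at its end, in the units of the state.
- monitor.get_state(): the state, without advancing time (a new reading comes with each control period).
- eyes.read_camera(name): name is "scene" or "top" or "wrist"; returns the picture (420x560x3 uint8, red, green, blue); there is no depth.
- eyes.camera_params(name): a dict with "K" (3x3 intrinsics, pixels), "R" (3x3) and "t" (3): a world point X has camera coordinates R X + t. Camera axes: x right, y down, z forward; pixel columns grow to the right and rows downward; lengths in m; the calibration is good to about 2 mm. A picture is of the moment at which its call begins: read the wrist's pose just before it. camera_params takes no time and is no camera call; for the wrist camera it gives the pose at the moment of the call.
- ctrl.sign_off(): hands the job in; it is judged then, once.
The state is a dict: "time": time; "qpos": joint angles; "dq": joint speeds; "joint_efforts": joint torques, N m; "eef_pos": TCP position; "tcp_rot": TCP orientation; "contact_force": force on the tool from outside, world axes, zero at the start; "wrist_torque": the same for the moment, N m; "opening": opening from 0.0 (shut) to 1.0 (fully open); "finger_force": force on a finger pad.
Only numpy, scipy, OpenCV 4.12 (cv2) and the standard library are available. Lean on these libraries where they do the work, as an engineer would, in place of code of your own. Each camera call takes 0.05 s, during which the arm holds its last target. There are 200 camera calls.

## Working session

There is one attempt and no reset: what is moved stays moved. The work goes in short steps, Python scripts to look and compute and a shell command to move; the robot and the scene stay as the last step left them, time stands still between calls to the robot, and variables do not carry over. Pictures are saved under pics/ and viewed, at most 13 in all, crops included, and the job is handed in when it is done.

```bash
ls; mkdir -p pics
python3 - <<'E'
from plant import monitor, eyes
import cv2, numpy as np
print(monitor.get_state())
for n in ("scene","top"):
    im=eyes.read_camera(n); p=eyes.camera_params(n); print(n,p)
    cv2.imwrite(f"pics/{n}0.png",im[:,:,::-1]);
E
```

```text
pics
{'time': 0.0, 'qpos': array([ 1.18503711e+00,  2.87211841e-01,  1.57819838e+00,  3.18195936e-05,
        1.27860833e+00, -1.49995001e-01]), 'dq': array([-6.58477854e-04, -2.19335140e-03, -1.66222437e-04,  3.85438649e-04,
       -8.30854859e-06, -5.47088502e-04]), 'joint_efforts': array([ 5.00148271e-04, -4.05993104e+01, -2.92614752e+01, -1.75523628e-04,
        5.90275842e-03, -8.05053986e-06]), 'eef_pos': array([0.15739498, 0.65575338, 0.24890477]), 'tcp_rot': array([ 1.17613761e-01,  9.93058675e-01, -1.16565801e-03, -3.35735962e-04]), 'contact_force': array([ 0.25576485,  0.2531524 , -0.34794001]), 'wrist_torque': array([-0.03062879, -0.08831513, -0.03276669]), 'finger_force': 0.0, 'opening': 1.002193834169096}
scene {'K': array([[386.28934603,   0.        , 280.99675027],
       [  0.        , 386.28934603, 209.18926273],
       [  0.        ,   0.        ,   1.        ]]), 'R': array([[-0.3945817 ,  0.91879566, -0.01094633],
       [ 0.51990109,  0.21341997, -0.82713649],
       [-0.75763325, -0.33206393, -0.56189448]]), 't': array([ 0.18373188, -0.14944988,  1.76966628])}
top {'K': array([[468.60381618,   0.        , 293.63536335],
       [  0.        , 468.60381618, 210.15194399],
       [  0.        ,   0.        ,   1.        ]]), 'R': array([[ 0.02251813, -0.99973781, -0.00415241],
       [-0.99782653, -0.0222174 , -0.06203707],
       [ 0.06192855,  0.00554035, -0.99806521]]), 't': array([0.00164294, 0.55396323, 1.32755612])}
```

View pics/scene0.png

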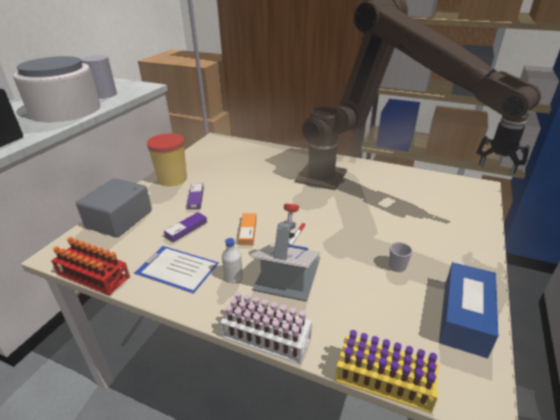

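View pics/top0.png

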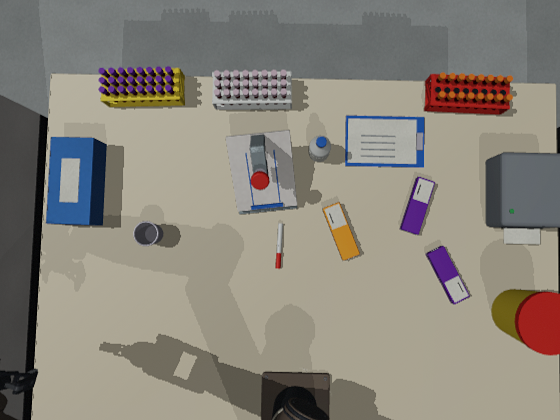

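The top view shows two purple mailers. The one farther to the robot's left is at about (418,205), label end at (424,188). The stand is at about (262,172), with its ledge at (267,207). Next, enlarged crops of both views.

Run:
```python
import cv2, numpy as np
t=cv2.imread("pics/top0.png"); s=cv2.imread("pics/scene0.png")
def c(im,x,y,w,h,f): return cv2.resize(im[y:y+h,x:x+w],None,fx=f,fy=f,interpolation=cv2.INTER_CUBIC)
a=c(t,380,165,80,80,5)[:300]  # mailer top, scale5, 60 rows -> 165..225
a=c(t,380,170,80,75,4); b=c(s,150,200,80,75,4)
d=c(t,222,120,80,100,4)[:,:]; e=c(s,245,195,80,100,4)
h=np.zeros((300,640,3),np.uint8)
A=np.hstack([a,b]); cv2.imwrite("pics/cropA.png",cv2.resize(A,None,fx=1.25,fy=1.25,interpolation=cv2.INTER_CUBIC))
D=np.hstack([d,e]); cv2.imwrite("pics/cropB.png",cv2.resize(D,None,fx=1.25,fy=1.25,interpolation=cv2.INTER_CUBIC))
```

```text
(no output)
```

View pics/cropA.png

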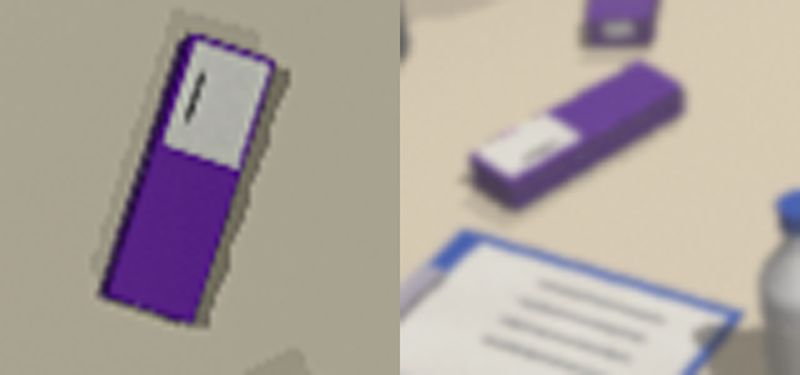

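View pics/cropB.png

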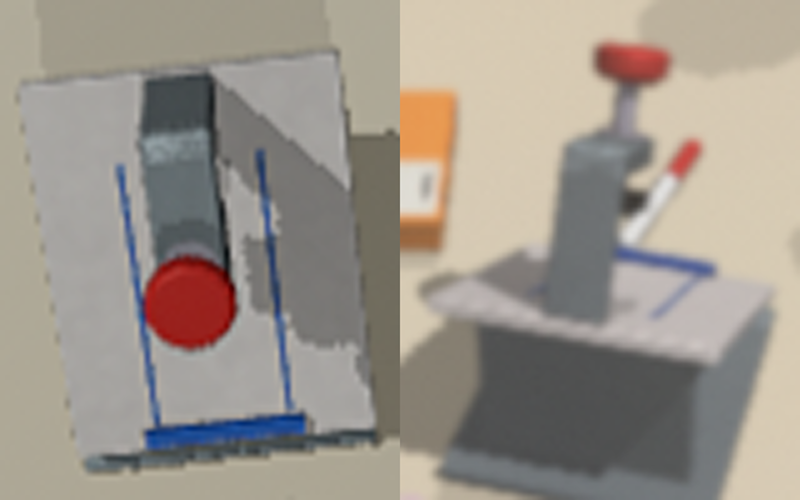

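Crop A shows the purple mailer's top-face corners in both views. Crop B shows the bed corners, ledge, blue lines and red head in both views. I'll fit both poses with the heights left free.

```bash
cat > h.py <<'E'
import numpy as np
from scipy.optimize import least_squares
from scipy.spatial.transform import Rotation as R
from plant import eyes
P={n:eyes.camera_params(n) for n in("scene","top")}
def proj(p,X):
    c=p["R"]@X+p["t"]; h=p["K"]@c; return h[:2]/h[2]
def T(u,v): return "top",u,v
def bedR(yaw): return (R.from_euler('z',yaw)*R.from_euler('y',-30,degrees=True)).as_matrix()
E
python3 - <<'E'
from h import *
def px(o,uv,u0=0): return np.array([o[0]+(uv[0]-u0+.5)/5-.5,o[1]+(uv[1]+.5)/5-.5])
# mailer: corners (x,y) of top face
m=[((.08,.026),'top',(196,37)),((.08,-.026),'top',(275,62)),((-.08,-.026),'top',(195,323)),((-.08,.026),'top',(110,296)),
((.08,.026),'scene',(515,182)),((.08,-.026),'scene',(470,157)),((-.08,-.026),'scene',(638,62)),((-.08,.026),'scene',(685,88))]
O={'top':(380,170),'scene':(150,200)}
def fm(q):
    r=[]
    for (a,b),n,uv in m:
        X=np.array([q[0],q[1],0])+R.from_euler('z',q[3]).apply([a,b,q[2]])
        r.append(proj(P[n],X)-px(O[n],uv,400*(n=='scene')))
    return np.ravel(r)
s=least_squares(fm,[.5,-.25,.03,-.2],loss='soft_l1'); print("mailer",s.x.round(4)); print(fm(s.x).reshape(-1,2).round(1).tolist())
b=[((.123,.085,0),'top',(22,85)),((.123,-.085,0),'top',(335,52)),((-.097,-.085,0),'top',(375,432)),((-.097,.085,0),'top',(86,460)),
((-.0815,.045,.008),'top',(147,432)),((-.0815,-.045,.008),'top',(303,414)),((.05,0,.153),'top',(190,300)),
((.123,-.085,0),'scene',(418,290)),((.123,.085,0),'scene',(717,355)),((-.097,.085,0),'scene',(775,290)),((.05,0,.153),'scene',(632,50))]
O={'top':(222,120),'scene':(245,195)}
def fb(q):
    r=[]; 
    for l,n,uv in b:
        X=q[:3]+bedR(q[3])@np.array(l)
        r.append(proj(P[n],X)-px(O[n],uv,400*(n=='scene')))
    return np.ravel(r)
s=least_squares(fb,[.55,.06,.085,0],loss='soft_l1'); print("bed",s.x.round(4)); print(fb(s.x).reshape(-1,2).round(1).tolist())
E
```

```text
mailer [ 0.5739 -0.3401  0.0271 -0.2946]
[[-1.1, -0.7], [0.5, -0.1], [-0.1, 1.1], [-0.6, 0.7], [-0.9, 0.8], [-0.7, 0.2], [0.2, -0.3], [-0.3, -0.6]]
bed [0.6402 0.0994 0.0843 0.1226]
[[-0.7, -0.2], [1.2, -0.1], [0.4, -0.9], [-1.6, -0.5], [-0.5, 0.0], [0.3, 0.4], [0.3, 1.8], [1.2, 1.7], [-0.6, -0.4], [-0.2, -0.5], [-0.2, 0.1]]
```

```bash
cat >> h.py <<'E'
from plant import monitor
def downR(ang): # tool z down, tool x at world angle ang
    c,s=np.cos(ang),np.sin(ang); x=np.array([c,s,0]); z=np.array([0,0,-1.]); return np.column_stack([x,np.cross(z,x),z])
def rows(targets,p0=None,R0=None):
    st=monitor.get_state()
    p0=st["eef_pos"] if p0 is None else p0; R0=R.from_quat(st["tcp_rot"]).as_matrix() if R0 is None else R0
    for p,Rt in targets:
        d=R0.T@(np.array(p)-p0)/.4; w=R.from_matrix(R0.T@Rt).as_rotvec()/np.pi
        print(d.round(4).tolist(),w.round(4).tolist(), "rows>=%.1f"%max(np.linalg.norm(d)*.4/.0625,np.linalg.norm(w)*180/10.7))
E
python3 - <<'E'
from h import *
st=monitor.get_state(); p=eyes.camera_params("wrist"); R0=R.from_quat(st["tcp_rot"]).as_matrix()
print(p["K"]); print("cam in tool",(R0.T@(-p["R"].T@p["t"]-st["eef_pos"])).round(3), (R0.T@p["R"].T).round(3).tolist())
D=downR(np.pi-.2946)
rows([((.47,.3,.3),D),((.47,.0,.3),D),((.51,-.30,.26),D)])
E
```

```text
[[293.05823427   0.         278.5618596 ]
 [  0.         293.05823427 210.23312102]
 [  0.           0.           1.        ]]
cam in tool [ 0.081  0.    -0.123] [[-0.0, -0.949, -0.316], [1.0, -0.0, 0.001], [-0.001, -0.316, 0.949]]
[-0.9675, -0.6827, -0.1261] [-0.0007, -0.0001, 0.0187] rows>=7.6
[-1.1427, -1.4119, -0.1246] [-0.0007, -0.0001, 0.0187] rows>=11.7
[-1.4151, -2.1176, -0.0232] [-0.0007, -0.0001, 0.0187] rows>=16.3
```

```bash
python3 -m handwheel '[[-0.9675,-0.68,-0.126,0,0,0.0187,1],[-0.9675,-0.68,-0.126,0,0,0.0187,1],[-0.9675,-0.68,-0.126,0,0,0.0187,1],[-0.9675,-0.68,-0.126,0,0,0.0187,1],[-0.9675,-0.68,-0.126,0,0,0.0187,1],[-0.9675,-0.68,-0.126,0,0,0.0187,1],[-0.9675,-0.68,-0.126,0,0,0.0187,1],[-0.9675,-0.68,-0.126,0,0,0.0187,1],[-0.9675,-0.68,-0.126,0,0,0.0187,1],[-0.9675,-0.68,-0.126,0,0,0.0187,1]]'
python3 - <<'E'
from h import *
D=downR(np.pi-.2946)
rows([((.47,.0,.3),D),((.45,-.27,.27),D)])
E
```

```text
time: 1.35
eef_pos: [0.4699, 0.3016, 0.3001]
tcp_rot: [0.147, 0.989, -0.0, -0.001]
contact_force: [0.0, 0.2, -0.4]
opening: 1.0
finger_force: 0.0
[-0.2192, -0.7214, 0.0003] [-0.0001, -0.0004, -0.0] rows>=4.8
[-0.3675, -1.3818, 0.0754] [-0.0001, -0.0004, -0.0] rows>=9.2
```

```bash
python3 -m handwheel '[[-0.22,-0.72,0,0,0,0,1],[-0.22,-0.72,0,0,0,0,1],[-0.22,-0.72,0,0,0,0,1],[-0.22,-0.72,0,0,0,0,1],[-0.22,-0.72,0,0,0,0,1],[-0.28,-1,0.03,0,0,0,1],[-0.28,-1,0.03,0,0,0,1],[-0.28,-1,0.03,0,0,0,1]]'
python3 - <<'E'
from h import *
D=downR(np.pi-.2946)
rows([((.47,-.32,.27),D)])
E
```

```text
time: 2.35
eef_pos: [0.4609, -0.1152, 0.2878]
tcp_rot: [0.148, 0.989, 0.0, -0.001]
contact_force: [-0.3, 0.4, -0.6]
opening: 0.999
finger_force: 0.0
[-0.1722, -0.4828, 0.0442] [0.0, -0.0005, -0.001] rows>=3.3
```

```bash
python3 - <<'E'
from h import *
import cv2,pickle
p=eyes.camera_params("wrist"); im=eyes.read_camera("wrist"); cv2.imwrite("pics/w1.png",im[:,:,::-1]); pickle.dump(p,open("w1.pkl","wb"))
E
python3 -m handwheel '[[-0.17,-0.48,0.044,0,0,0,1],[-0.17,-0.48,0.044,0,0,0,1],[-0.17,-0.48,0.044,0,0,0,1],[-0.17,-0.48,0.044,0,0,0,1],[-0.17,-0.48,0.044,0,0,0,1]]'
python3 - <<'E'
from h import *
import cv2,pickle
p=eyes.camera_params("wrist"); im=eyes.read_camera("wrist"); cv2.imwrite("pics/w2.png",im[:,:,::-1]); pickle.dump(p,open("w2.pkl","wb"))
a=cv2.imread("pics/w1.png"); b=cv2.imread("pics/w2.png")
ps=[]
for f,i in(("w1.pkl",a),("w2.pkl",b)):
    p=pickle.load(open(f,"rb"))
    u,v=proj(p,np.array([.574,-.34,.03])); print(u,v)
    x0,y0=max(0,int(u)-75),max(0,int(v)-75); x0=min(x0,560-150); y0=min(y0,420-150); print(x0,y0)
    ps.append(cv2.resize(i[y0:y0+150,x0:x0+150],(400,400),interpolation=cv2.INTER_CUBIC))
cv2.imwrite("pics/w12.png",np.hstack(ps))
E
```

```text
time: 3.02
eef_pos: [0.4715, -0.3161, 0.2707]
tcp_rot: [0.146, 0.989, 0.001, -0.0]
contact_force: [0.0, 0.4, 0.4]
opening: 0.996
finger_force: 0.0
157.69577966494026 291.32110026691436
82 216
282.83157348378774 255.04592295090845
207 180
```

View pics/w12.png

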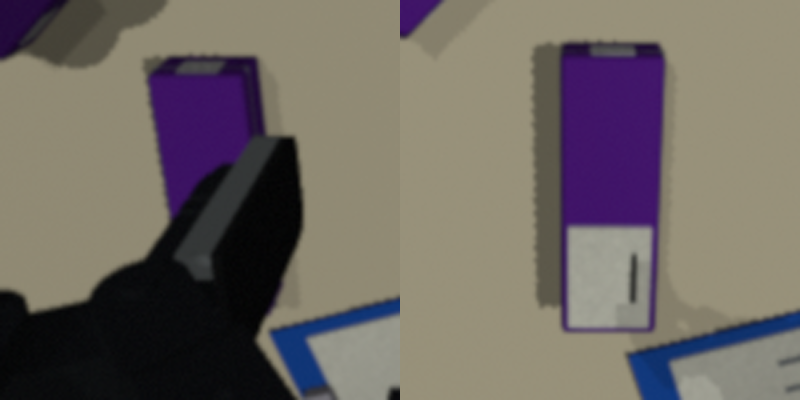

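The wrist view shows the mailer's top face with corners at crop (562,57), (664,60), (654,330) and (563,329), label end away from the robot. I'll refit with these added.

Run:
```python
from h import *
import pickle
p1=pickle.load(open("w1.pkl","rb"));p2=pickle.load(open("w2.pkl","rb"))
k=150/400
L=[]
def px5(o,uv,u0=0): return np.array([o[0]+(uv[0]-u0+.5)/5-.5,o[1]+(uv[1]+.5)/5-.5])
for (l,n,uv) in [((.08,.026),'top',(196,37)),((.08,-.026),'top',(275,62)),((-.08,-.026),'top',(195,323)),((-.08,.026),'top',(110,296))]: L.append((l,P[n],px5((380,170),uv),.5))
for (l,uv) in [((.08,.026),(515,182)),((.08,-.026),(470,157)),((-.08,-.026),(638,62)),((-.08,.026),(685,88))]: L.append((l,P["scene"],px5((150,200),uv,400),.5))
for l,uv in [((-.08,-.026),(562,57)),((-.08,.026),(664,60)),((.08,.026),(654,331)),((.08,-.026),(563,330))]: L.append((l,p2,np.array([207+(uv[0]-400+.5)*k-.5,180+(uv[1]+.5)*k-.5]),1))
for l,uv in [((-.08,-.026),(148,73)),((-.08,.026),(246,72))]: L.append((l,p1,np.array([82+(uv[0]+.5)*k-.5,216+(uv[1]+.5)*k-.5]),1))
def f(q,L=L): return np.ravel([w*(proj(p,np.array([q[0],q[1],0])+R.from_euler('z',q[3]).apply([a,b,q[2]]))-t) for (a,b),p,t,w in L])
for LL in (L,L[8:]):
    s=least_squares(f,[.57,-.34,.03,-.29],args=(LL,),loss='soft_l1'); print(s.x.round(4)); print(f(s.x,LL).reshape(-1,2).round(1).tolist())
q=s.x; g=np.array([q[0],q[1],0])+R.from_euler('z',q[3]).apply([-.045,0,.022]); print(g)
D=downR(np.pi+q[3]); rows([((g[0],g[1],.1),D),(g,D)])
```

```text
[ 0.5781 -0.3371  0.0249 -0.3035]
[[-1.0, -1.0], [-0.3, -0.7], [-0.8, -0.2], [-1.0, -0.5], [-0.5, 1.1], [-0.4, 0.7], [0.3, 0.5], [-0.0, 0.4], [-0.6, -0.7], [0.7, -1.5], [0.2, 0.1], [-0.7, 0.3], [-0.0, 0.2], [-0.7, 0.7]]
[ 0.5795 -0.3375  0.0224 -0.2999]
[[-0.7, -0.1], [0.3, -1.1], [0.3, -0.1], [-0.4, 0.1], [0.7, 0.4], [-0.2, 0.8]]
[ 0.53648581 -0.32422046  0.022     ]
[-0.1622, 0.0251, 0.4273] [0.0004, -0.0002, 0.0023] rows>=2.9
[-0.1624, 0.0249, 0.6223] [0.0004, -0.0002, 0.0023] rows>=4.1
```

```bash
python3 -m handwheel '[[-0.16,0.026,0.42,0,0,0.002,1],[-0.16,0.026,0.42,0,0,0.002,1],[-0.16,0.026,0.42,0,0,0.002,1],[-0.16,0.026,0.42,0,0,0.002,1],[-0.16,0.026,0.52,0,0,0.002,1],[-0.16,0.026,0.58,0,0,0.002,1],[-0.16,0.026,0.62,0,0,0.002,1],[-0.16,0.026,0.62,0,0,0.002,1],[-0.16,0.026,0.62,0,0,0.002,-1],[-0.16,0.026,0.62,0,0,0.002,-1],[-0.16,0.026,0.62,0,0,0.002,-1],[-0.16,0.026,0.62,0,0,0.002,-1]]' 60; python3 -m handwheel '[[0,0,0,0,0,0,-1],[0,0,0,0,0,0,-1],[0,0,0,0,0,0,-1]]'
```

```text
time: 4.58
eef_pos: [0.5362, -0.3269, 0.0252]
tcp_rot: [0.15, 0.989, -0.001, 0.001]
contact_force: [-0.0, 0.8, 6.9]
opening: 0.594
finger_force: 65.8
time: 4.95
eef_pos: [0.5362, -0.3269, 0.0252]
tcp_rot: [0.15, 0.989, -0.001, 0.001]
contact_force: [-0.9, 1.6, 5.6]
opening: 0.591
finger_force: 65.8
```

```bash
python3 -m handwheel '[[0,0,-0.12,0,0,0,-1],[0,0,-0.24,0,0,0,-1],[0,0,-0.4,0,0,0,-1],[0,0,-0.56,0,0,0,-1],[0,0,-0.56,0,0,0,-1],[0,0,-0.56,0,0,0,-1]]'
cat >> h.py <<'E'
BO=np.array([.6402,.0994,.085]); BY=.1226
G=np.array([-.043,0,.025])
def bedtcp(x,y,z,yaw=0):  # tcp pose in world for a mailer origin at (x,y,z) in bed frame
    B=bedR(BY); M=R.from_euler('z',yaw).as_matrix()
    return BO+B@(np.array([x,y,z])+M@G), B@M@np.diag([-1,1,-1.])
def tcp2(): st=monitor.get_state(); return st["eef_pos"]
E
python3 - <<'E'
from h import *
a=bedtcp(-.08,0,.10); print(a[0]); 
rows([((.47,-.12,.27),downR(np.pi)),a])
E
```

```text
time: 5.7
eef_pos: [0.5346, -0.3256, 0.2463]
tcp_rot: [0.15, 0.989, 0.0, -0.001]
contact_force: [-0.1, 0.6, -1.4]
opening: 0.598
finger_force: 65.0
[0.47244754 0.07872988 0.13175318]
[0.3066, 0.4432, -0.0586] [0.0002, -0.0004, -0.0958] rows>=3.5
[0.4476, 0.9193, 0.2874] [-0.0351, -0.1645, -0.1318] rows>=6.8
```

```bash
python3 -m handwheel '[[0.307,0.443,-0.06,0,0,-0.096,-1],[0.307,0.443,-0.06,0,0,-0.096,-1],[0.307,0.443,-0.06,0,0,-0.096,-1],[0.307,0.443,-0.06,0,0,-0.096,-1],[0.42,0.8,0.05,-0.035,-0.1645,-0.132,-1],[0.42,0.8,0.05,-0.035,-0.1645,-0.132,-1],[0.448,0.919,0.1,-0.035,-0.1645,-0.132,-1],[0.448,0.919,0.2,-0.035,-0.1645,-0.132,-1],[0.448,0.919,0.287,-0.035,-0.1645,-0.132,-1],[0.448,0.919,0.287,-0.035,-0.1645,-0.132,-1],[0.448,0.919,0.287,-0.035,-0.1645,-0.132,-1]]'
python3 - <<'E'
from h import *
import cv2,pickle
p=eyes.camera_params("wrist"); im=eyes.read_camera("wrist"); cv2.imwrite("pics/w3.png",im[:,:,::-1]); pickle.dump(p,open("w3.pkl","wb"))
t=eyes.read_camera("top")[100:250,200:320,::-1]; s=eyes.read_camera("scene")[170:320,230:350,::-1]
w=cv2.resize(im[:,:,::-1],(480,360)); 
cv2.imwrite("pics/v3.png",np.hstack([w,np.zeros((360,0,3),np.uint8),cv2.resize(t,(288,360))]))
st=monitor.get_state(); Rt=R.from_quat(st["tcp_rot"]).as_matrix(); print(st["eef_pos"]); rows([bedtcp(-.08,0,.1)])
for l in [(-.0815,.045,.008),(-.0815,-.045,.008),(-.097,.085,0),(-.097,-.085,0),(.05,0,.153)]: print(proj(p,BO+bedR(BY)@np.array(l)))
for m in [(.08,.026,.03),(.08,-.026,.03),(-.08,.026,.03)]:
    d=np.array(m)-G; print("m",proj(p,st["eef_pos"]+Rt@(np.diag([-1,1,-1])@d)))
E
```

```text
time: 7.08
eef_pos: [0.4728, 0.078, 0.1322]
tcp_rot: [-0.059, 0.964, 0.015, 0.258]
contact_force: [0.5, -0.7, -1.0]
opening: 0.596
finger_force: 64.8
[0.47406445 0.07773235 0.13415858]
[0.0062, 0.003, 0.0033] [-0.0006, 0.0012, 0.0003] rows>=0.0
[328.63968854 254.09951435]
[229.79142585 254.11270668]
[371.63506753 234.91563412]
[186.77524226 234.93949262]
[279.63004616 571.24648633]
m [321.09618224 474.56823549]
m [234.510579   474.81637144]
m [337.64897876 226.14338997]
```

View pics/v3.png

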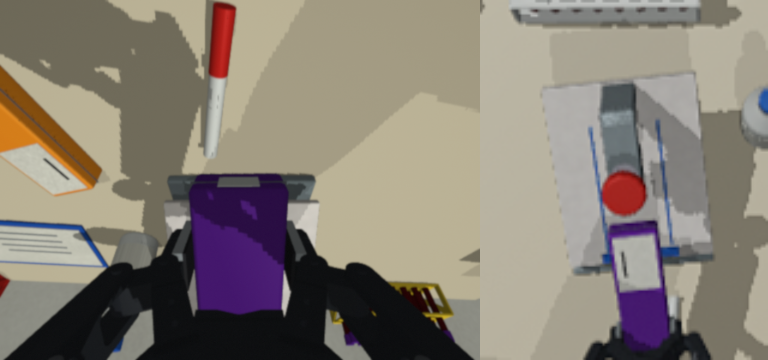

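The held mailer's tail is at about (190–287,187) in the wrist picture and the bed's low edge at about row 201. In the top view the mailer sits squarely below the stamp. An enlarged crop should check the sideways and lengthwise offsets.

Run:
```python
import cv2
i=cv2.imread("pics/w3.png"); cv2.imwrite("pics/w3c.png",cv2.resize(i[190:340,180:380],None,fx=4,fy=4,interpolation=cv2.INTER_CUBIC))
```

```text
(no output)
```

View pics/w3c.png

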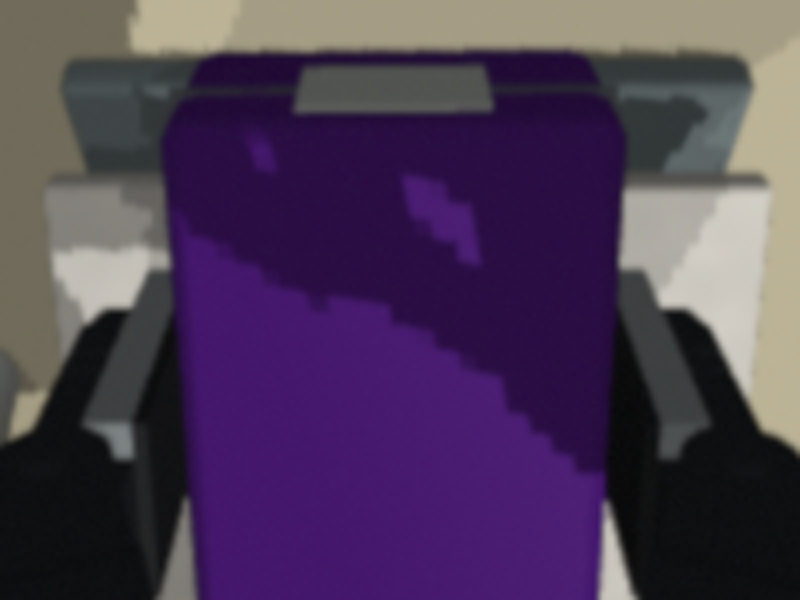

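```bash
sed -i 's/^BO=.*/BO=np.array([.640,.1014,.085]); BY=.1226/; s/^G=.*/G=np.array([-.039,0,.025])/' h.py
python3 - <<'E'
from h import *
rows([bedtcp(-.08,0,.016),bedtcp(-.06,0,.016),bedtcp(.003,0,.016),bedtcp(.003,0,.003)])
E
```

```text
[-0.0031, 0.0084, 0.2134] [-0.0006, 0.0012, 0.0003] rows>=1.4
[-0.0531, 0.0083, 0.2136] [-0.0006, 0.0012, 0.0003] rows>=1.4
[-0.2106, 0.0082, 0.2142] [-0.0006, 0.0012, 0.0003] rows>=1.9
[-0.2104, 0.0082, 0.2467] [-0.0006, 0.0012, 0.0003] rows>=2.1
```

```bash
python3 -m handwheel '[[-0.003,0.008,0.08,0,0.001,0,-1],[-0.003,0.008,0.16,0,0.001,0,-1],[-0.003,0.008,0.213,0,0.001,0,-1],[-0.003,0.008,0.213,0,0.001,0,-1],[-0.003,0.008,0.213,0,0.001,0,-1]]'
python3 -m handwheel '[[-0.05,0,0,0,0,0,-1],[-0.1,0,0,0,0,0,-1],[-0.15,0,0,0,0,0,-1],[-0.2,0,0,0,0,0,-1],[-0.207,0,0,0,0,0,-1],[-0.207,0,0,0,0,0,-1],[-0.207,0,0,0,0,0,-1]]'
python3 - <<'E'
from h import *
import cv2
t=eyes.read_camera("top")[100:250,200:340,::-1]; s=eyes.read_camera("scene")[170:320,230:350,::-1]
cv2.imwrite("pics/v4.png",np.hstack([cv2.resize(t,(420,450)),cv2.resize(s,(360,450))]))
rows([bedtcp(.003,0,.016),bedtcp(.003,0,0)])
E
```

```text
time: 7.85
eef_pos: [0.5166, 0.0865, 0.0606]
tcp_rot: [-0.06, 0.964, 0.015, 0.258]
contact_force: [-0.1, -0.3, -0.6]
opening: 0.597
finger_force: 64.8
time: 8.72
eef_pos: [0.5859, 0.0956, 0.0997]
tcp_rot: [-0.06, 0.965, 0.015, 0.257]
contact_force: [-1.7, -0.3, -2.2]
opening: 0.597
finger_force: 64.9
[-0.0089, -0.002, -0.0029] [-0.0002, -0.0012, 0.0004] rows>=0.1
[-0.009, -0.002, 0.0371] [-0.0002, -0.0012, 0.0004] rows>=0.2
```

View pics/v4.png

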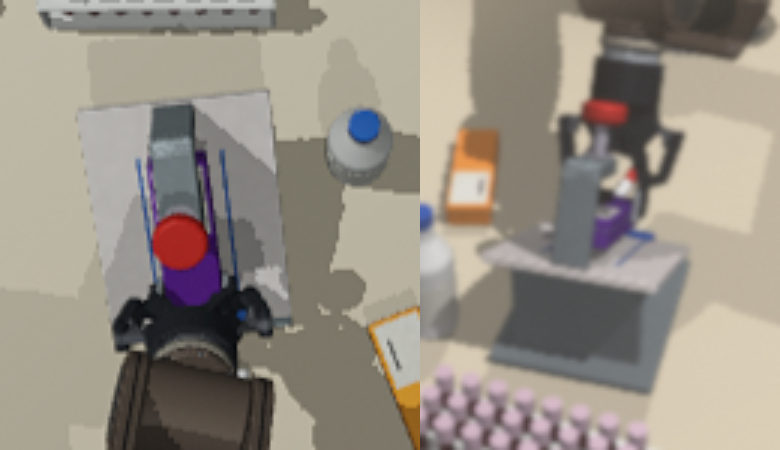

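The mailer lies under the stamp, between the blue lines (about x=150 and 232 in the top crop). Now I'll lower it.

```bash
python3 -m handwheel '[[-0.006,-0.002,0.015,0,0,0,-1],[-0.006,-0.002,0.028,0,0,0,-1],[-0.006,-0.002,0.034,0,0,0,-1],[-0.006,-0.002,0.034,0,0,0,-1]]'
python3 - <<'E'
from h import *
st=monitor.get_state(); B=bedR(BY); print(B.T@(st["eef_pos"]-BO)-G, B.T@st["contact_force"])
E
```

```text
time: 9.32
eef_pos: [0.5958, 0.0959, 0.0893]
tcp_rot: [-0.06, 0.964, 0.015, 0.257]
contact_force: [-0.2, 0.7, -2.2]
opening: 0.593
finger_force: 64.9
[ 2.56444683e-03 -6.60094481e-05  9.57421607e-04] [-1.19401108  0.67429506 -1.88432296]
```

```bash
python3 -m handwheel '[[0,0,0.005,0,0,0,-1],[0,0,0.008,0,0,0,-1],[0,0,0.008,0,0,0,-1]]'
python3 - <<'E'
from h import *
st=monitor.get_state(); B=bedR(BY); print(B.T@(st["eef_pos"]-BO)-G, B.T@st["contact_force"])
E
```

```text
time: 9.7
eef_pos: [0.5969, 0.096, 0.0884]
tcp_rot: [-0.06, 0.965, 0.015, 0.257]
contact_force: [-15.8, -3.9, 14.3]
opening: 0.595
finger_force: 67.4
[ 3.06002082e-03 -8.89737983e-05 -3.74965472e-04] [-6.87167183 -1.89387412 20.47613385]
```

```bash
python3 -m handwheel '[[0,0,-0.005,0,0,0,-1],[0.006,0,-0.005,0,0,0,-1],[0.01,0,-0.005,0,0,0,-1],[0.01,0,-0.005,0,0,0,-1]]'
python3 - <<'E'
from h import *
st=monitor.get_state(); B=bedR(BY); print(B.T@(st["eef_pos"]-BO)-G, B.T@st["contact_force"])
E
```

```text
time: 10.2
eef_pos: [0.593, 0.0955, 0.0866]
tcp_rot: [-0.06, 0.964, 0.015, 0.257]
contact_force: [-0.3, -1.3, -0.5]
opening: 0.596
finger_force: 65.0
[-1.19377025e-03 -1.15846971e-04  4.58589598e-05] [-0.63494824 -1.20751342 -0.18752753]
```

```bash
python3 -m handwheel '[[0.004,0,0,0,0,0,-1],[0.007,0,0,0,0,0,-1],[0.007,0,0,0,0,0,-1]]'
python3 - <<'E'
from h import *
st=monitor.get_state(); B=bedR(BY); print(B.T@(st["eef_pos"]-BO)-G, B.T@st["contact_force"])
E
```

```text
time: 10.58
eef_pos: [0.5905, 0.0952, 0.0852]
tcp_rot: [-0.06, 0.964, 0.015, 0.257]
contact_force: [-1.4, -0.6, -0.9]
opening: 0.595
finger_force: 65.0
[-4.04381816e-03 -9.64215658e-05  1.37562672e-04] [-1.66135715 -0.42231681 -0.04220674]
```

```bash
python3 -m handwheel '[[0.004,0,0,0,0,0,-1],[0.008,0,0,0,0,0,-1],[0.008,0,0,0,0,0,-1]]'
python3 - <<'E'
from h import *
st=monitor.get_state(); B=bedR(BY); print(B.T@(st["eef_pos"]-BO)-G, B.T@st["contact_force"])
E
```

```text
time: 10.95
eef_pos: [0.59, 0.0948, 0.0857]
tcp_rot: [-0.059, 0.964, 0.015, 0.26]
contact_force: [4.6, 2.0, -0.7]
opening: 0.597
finger_force: 64.6
[-0.00431854 -0.00039524  0.00077329] [ 3.83735631  1.46190339 -2.96699939]
```

The ledge is felt at last: the force along the slope turned positive. Releasing.

```bash
python3 -m handwheel '[[0,0,0,0,0,0,0.6],[0,0,0,0,0,0,0.9],[0,0,0,0,0,0,1],[0,0,0,0,0,0,1],[0,0,-0.03,0,0,0,1],[0,0,-0.1,0,0,0,1],[0.05,0,-0.2,0,0,0,1],[0.1,0,-0.3,0,0,0,1],[0.2,0,-0.4,0,0,0,1],[0.2,0,-0.5,0,0,0,1],[0.2,0,-0.5,0,0,0,1]]'
python3 - <<'E'
from h import *
import cv2,pickle
p=eyes.camera_params("wrist"); w=eyes.read_camera("wrist")[:,:,::-1]; cv2.imwrite("pics/w5.png",w); pickle.dump(p,open("w5.pkl","wb"))
t=eyes.read_camera("top")[100:250,200:320,::-1]; s=eyes.read_camera("scene")
cv2.imwrite("pics/v5.png",np.hstack([cv2.resize(t,(304,380),interpolation=cv2.INTER_CUBIC),cv2.resize(w,(496,380))]))
print(monitor.get_state()["eef_pos"])
for l in [(-.0815,.045,.008),(-.0815,-.045,.008),(.05,0,.153),(-.0815,.026,.03),(-.0815,-.026,.03)]: print(proj(p,BO+bedR(BY)@np.array(l)))
E
```

```text
time: 12.32
eef_pos: [0.4208, 0.074, 0.2216]
tcp_rot: [-0.06, 0.963, 0.014, 0.262]
contact_force: [0.8, 0.2, 0.2]
opening: 0.999
finger_force: 0.0
[0.42014244 0.07423754 0.21698666]
[315.23936654 215.13898188]
[242.96480341 214.98803051]
[278.72379835 402.53500898]
[301.2292597  221.46715599]
[256.9446394  221.37303134]
```

View pics/v5.png

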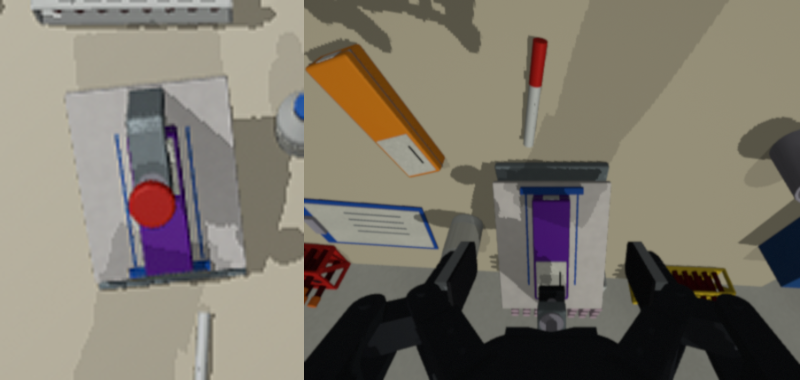

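The mailer lies square between the lines, against the ledge, label under the stamp. Next: shut the fingers and go above the red head.

```bash
sed -i 's/^BO=.*/BO=np.array([.638,.104,.085]); BY=.1226/' h.py
cat >> h.py <<'E'
def headtcp(z): B=bedR(BY); return BO+B@np.array([.05,0,z]), B@np.diag([-1,1,-1.])
E
python3 - <<'E'
from h import *
rows([headtcp(.21),headtcp(.18)])
E
```

```text
[-0.4361, 0.0067, 0.0344] [-0.0002, -0.0009, 0.0004] rows>=2.8
[-0.4363, 0.0068, 0.1094] [-0.0002, -0.0009, 0.0004] rows>=2.9
```

```bash
python3 -m handwheel '[[0,0.007,0,0,0,0,-1],[0,0.007,0,0,0,0,-1],[-0.1,0.007,0,0,0,0,-1],[-0.25,0.007,0.02,0,0,0,-1],[-0.38,0.007,0.034,0,0,0,-1],[-0.436,0.007,0.034,0,0,0,-1],[-0.436,0.007,0.034,0,0,0,-1],[-0.436,0.007,0.034,0,0,0,-1]]'
python3 - <<'E'
from h import *
import cv2
p=eyes.camera_params("wrist"); w=eyes.read_camera("wrist")[:,:,::-1]
t=eyes.read_camera("top")[100:250,200:320,::-1]; s=eyes.read_camera("scene")[150:270,240:340,::-1]
cv2.imwrite("pics/v6.png",np.hstack([cv2.resize(s,(300,360),interpolation=cv2.INTER_CUBIC),cv2.resize(w,(480,360))]))
rows([headtcp(.21),headtcp(.175)])
E
```

```text
time: 13.48
eef_pos: [0.5756, 0.0966, 0.2905]
tcp_rot: [-0.06, 0.965, 0.015, 0.256]
contact_force: [0.1, 0.3, -1.1]
opening: -0.0
finger_force: 0.0
[-0.0033, -0.0007, 0.0003] [-0.0002, -0.0012, 0.0004] rows>=0.0
[-0.0036, -0.0006, 0.0878] [-0.0002, -0.0012, 0.0004] rows>=0.6
```

View pics/v6.png

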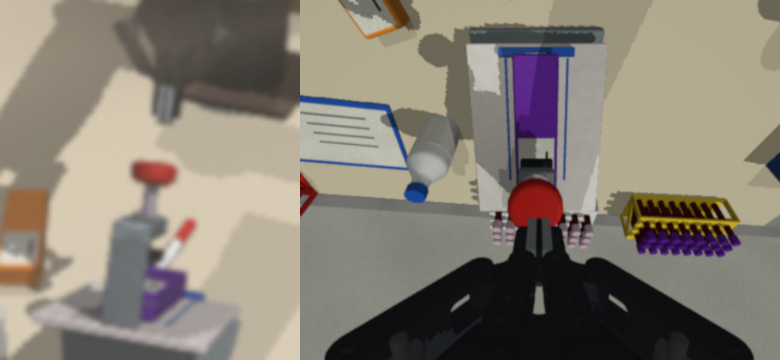

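The fingertips (540,222) stand in line with the red head, whose centre is at (537,204) in the wrist picture. I'll check the lengthwise alignment by projection.

Run:
```python
from h import *
p=eyes.camera_params("wrist"); st=monitor.get_state(); Rt=R.from_quat(st["tcp_rot"]).as_matrix()
f=lambda X:((proj(p,X)+.5)*480/560+[300,0]).round(1)
B=bedR(BY)
for dx in(-.01,0,.01): print("head",dx,f(BO+B@np.array([.05+dx,0,.153])))
print("tip",f(st["eef_pos"]+Rt@np.array([0,0,.019])))
```

```text
head -0.01 [538.6 196.2]
head 0 [538.6 208. ]
head 0.01 [538.6 219.5]
tip [538.9 230.9]
```

```bash
python3 -m handwheel '[[0.003,-0.002,0.04,0,0,0,-1],[0.003,-0.002,0.07,0,0,0,-1],[0.003,-0.002,0.085,0,0,0,-1],[0.003,-0.002,0.095,0,0,0,-1],[0.003,-0.002,0.105,0,0,0,-1],[0.003,-0.002,0.115,0,0,0,-1],[0.003,-0.002,0.125,0,0,0,-1],[0.003,-0.002,0.125,0,0,0,-1]]'
python3 - <<'E'
from h import *
st=monitor.get_state(); B=bedR(BY); print(B.T@(st["eef_pos"]-BO), B.T@st["contact_force"])
E
```

```text
time: 14.62
eef_pos: [0.6005, 0.0987, 0.2484]
tcp_rot: [-0.06, 0.964, 0.015, 0.257]
contact_force: [-3.4, -0.8, 1.5]
opening: 0.005
finger_force: 1.6
[ 0.04885915 -0.00068074  0.16044394] [-2.31899222 -0.39657655  3.02032578]
```

```bash
python3 -m handwheel '[[0,0,0.008,0,0,0,-1],[0,0,0.016,0,0,0,-1],[0,0,0.024,0,0,0,-1],[0,0,0.03,0,0,0,-1],[0,0,0.03,0,0,0,-1]]'
python3 - <<'E'
from h import *
st=monitor.get_state(); B=bedR(BY); print(B.T@(st["eef_pos"]-BO), B.T@st["contact_force"])
E
```

```text
time: 15.25
eef_pos: [0.6065, 0.0994, 0.2381]
tcp_rot: [-0.06, 0.964, 0.015, 0.257]
contact_force: [-4.7, 0.0, 3.2]
opening: 0.0
finger_force: 2.5
[ 0.04901516 -0.00068498  0.14845849] [-2.4213658   0.61105754  5.08513021]
```

```bash
python3 -m handwheel '[[0,0,0.004,0,0,0,-1],[0,0,0.006,0,0,0,-1],[0,0,0.006,0,0,0,-1]]'; python3 -m handwheel '[[0,0,0.003,0,0,0,-1],[0,0,0.003,0,0,0,-1]]'
python3 - <<'E'
from h import *
st=monitor.get_state(); B=bedR(BY); print(B.T@(st["eef_pos"]-BO), B.T@st["contact_force"])
E
```

```text
time: 15.62
eef_pos: [0.6076, 0.0996, 0.2361]
tcp_rot: [-0.06, 0.964, 0.015, 0.257]
contact_force: [-4.6, -0.0, 4.3]
opening: 0.003
finger_force: 2.7
time: 15.88
eef_pos: [0.6079, 0.0996, 0.2357]
tcp_rot: [-0.06, 0.964, 0.015, 0.257]
contact_force: [-9.1, -0.6, 7.2]
opening: 0.001
finger_force: 5.7
[ 0.04904943 -0.00067434  0.14571078] [-4.30752986  0.55590092 10.78453658]
```

```bash
python3 -m handwheel '[[0,0,0.003,0,0,0,-1],[0,0,0.003,0,0,0,-1],[0,0,0.003,0,0,0,-1],[0,0,0.003,0,0,0,-1]]'
python3 - <<'E'
from h import *
st=monitor.get_state(); B=bedR(BY); print(B.T@(st["eef_pos"]-BO), B.T@st["contact_force"])
E
```

```text
time: 16.38
eef_pos: [0.608, 0.0997, 0.2357]
tcp_rot: [-0.06, 0.965, 0.015, 0.256]
contact_force: [-17.0, -2.0, 13.1]
opening: -0.002
finger_force: 10.2
[ 0.04912678 -0.00063636  0.14566093] [-8.21562261  0.13832786 19.90976793]
```

The stop is firm: the force rose to 20 N with no further travel. Now back off slowly along the axis and retreat.

```bash
python3 -m handwheel '[[0,0,-0.015,0,0,0,-1],[0,0,-0.03,0,0,0,-1],[0,0,-0.045,0,0,0,-1],[0,0,-0.06,0,0,0,-1],[0,0,-0.08,0,0,0,-1],[0,0,-0.12,0,0,0,-1],[0,0,-0.2,0,0,0,-1],[0.2,0,-0.25,0,0,0,-1],[0.3,0,-0.25,0,0,0,-1],[0.4,0,-0.25,0,0,0,-1],[0.43,0,-0.2,0,0,0,-1],[0.43,0,-0.2,0,0,0,-1]]'
python3 - <<'E'
from h import *
import cv2
w=eyes.read_camera("wrist")[:,:,::-1]; t=eyes.read_camera("top")[100:250,200:320,::-1]
cv2.imwrite("pics/v7.png",np.hstack([cv2.resize(t,(304,380),interpolation=cv2.INTER_CUBIC),cv2.resize(w,(496,380))]))
E
```

```text
time: 17.88
eef_pos: [0.4199, 0.0764, 0.2164]
tcp_rot: [-0.06, 0.965, 0.015, 0.256]
contact_force: [-0.1, -0.9, 0.3]
opening: 0.001
finger_force: 0.0
```

View pics/v7.png

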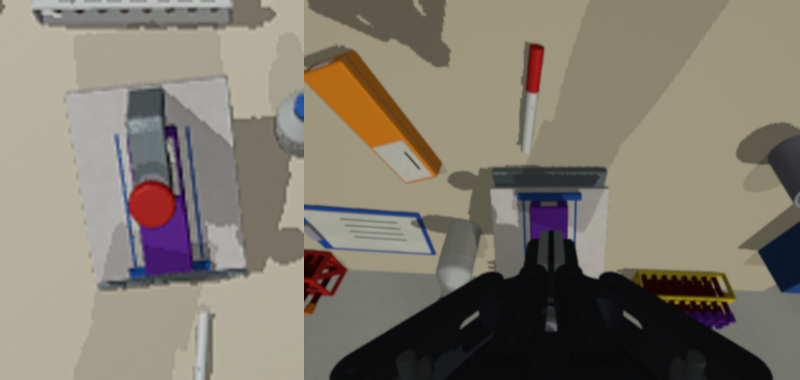

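The top view is the same as before the press: the head is back up at (151,204), the mailer is still against the ledge, and the robot is clear.

```bash
python3 -c "
from plant import ctrl; print(ctrl.sign_off())"
```

```text
the job is handed in; nothing more can be done
None
```

I laid the purple mailer on the bed against the ledge, pressed the stamp to a firm stop on its label at about 20 N, let the plunger spring back up, and handed the job in at about 18 s; no verdict came back.

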